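# Click the photometer's filter turret round to green and start the reading

### The arm

A 6-joint arm with a two-finger parallel gripper is mounted at the origin on a cart in front of the work surface, level with it; the furniture and walls round the work are solid. World frame = base frame: x ahead of the robot, y to its left, z up, the work surface at z = 0. Lengths are in m, angles in rad, forces in N, time in s.
With the tool pointing down it reaches from about 0.325 to 0.75 m from the base axis. Payload 7.6 kg.
Tool frame: the origin (TCP) lies between the finger pads; the fingertips stand tip_reach ahead of it and the grasp point (between the pads) lies 5 mm behind it (tip_reach is the distance from the TCP to the fingertips, in m); z points along the fingers, y is the line along which they close (so a half turn about z gives the same grasp; the last joint's range is limited). The gripper opens to 85 mm and grips with 20 to 120 N. Pads are 22 mm wide; open, the fingers measure 114 mm over their backs; the gripper's body (76 mm by 85 mm) begins 54 mm behind the grasp point. The pads swing forward as they close: fully open they stand 13 mm farther back than shut.
Start: joints at [-1.282, 0.052, 1.401, -0, 1.689, -0.07], TCP at [0.184, -0.492, 0.245] pointing down, gripper open.
Joint ranges: [-2.9, 2.9], [-0.91, 2.17], [0.12, 2.37], [-1.06, 4.2], [0.26, 2.73], [-2.93, 2.93]. Speed limits (rad/s): [2.57, 2.57, 3.01, 3.14, 3.14, 3.14].

### API

Orientations are given as a unit quaternion [w, x, y, z].
In Python, from bench import * gives the robot as it stands. The module is installed in compiled form; this text tells all that it offers.
- The arm moves only by the tool send_rows, never from a script. Its argument "steps" is a list of rows, each an object of numbers: "tx", "ty", "tz": the shift along the tool's x, y, z in cm; "ax", "ay", "az": the turn, a rotation vector about the tool's x, y, z in rad. A call has 1 to 8 rows; each row shifts and turns the commanded pose from where the row before left it, along the tool's axes as they then stand; what a row does not reach is not made up. A row lasts 1/10 s, in which the tool goes at most 50 mm and 8.59 degrees, less where a joint would pass 70% of its speed; a pose out of reach is approached as far as the arm can. A call is refused whole if a number of a shift passes 5 or a number of a turn 0.15, either way. A call with a gripper value outside its range is refused whole. "gripper" is the gripper command: -1 is shut, 1 is fully open, values between are in proportion, set as the call begins (left out, the last holds). The fingers move at their own pace and stop on an object; the grip force is fixed at half the most. Time passes only in rows, so rows that do not move let the fingers close. It gives the time, the measured TCP pose, the force, the opening and the grip force at its end, in the units of the state.
- get_obs(): the state, without advancing time (a new reading comes with each control period).
- camera(name): name is "side" or "top" or "wrist"; returns the picture (480x640x3 uint8, blue, green, red); there is no depth.
- camera_info(name): a dict with "intrinsics" (3x3 intrinsics, pixels), "position" and "rotation" of the camera in the world; the wrist camera has in their place "hand_eye" (4x4, takes a point from camera to tool coordinates, whose origin is the TCP and whose axes are the flange's). Camera axes: x right, y down, z forward; pixel columns grow to the right and rows downward; lengths in m; the calibration is good to about 2 mm. A picture is of the moment at which its call begins: read the wrist's pose just before it. camera_info takes no time and is no camera call.
- hand_in(): hands the job in; it is judged then, once.
The state is a dict: "clock": time; "joint_pos": joint angles; "dq": joint speeds; "effort": joint torques, N m; "ee_pos": TCP position; "tcp_rot": TCP orientation; "ft_force": force on the tool from outside, world axes, zero at the start; "torque": the same for the moment, N m; "opening": finger opening in m; "finger_force": force on a finger pad.
Only numpy, scipy, OpenCV 4.12 (cv2) and the standard library are available. Lean on these libraries where they do the work, as an engineer would, in place of code of your own. Each camera call takes 0.05 s, during which the arm holds its last target. There are 200 camera calls.

### The job

On the bench photometer, push the finger tabs of the filter turret round with a fingertip, gently, until the green filter has clicked into place under the lens barrel of the reading arm. Only then press the round white measure key fully down with a fingertip and let it come back up. Pinch and lift nothing: the photometer stays where it stands with its sample tube in the well, and the control vials and the specimen cup beside it stay where they are.

Things in the scene. Friction and masses are not known exactly. Their poses are not given: they have to be found in the camera images.
- photometer: White bench instrument, 270 x 180 mm (own x by y), 2.6 kg, loose on four rubber feet; deck 66 mm above the worktop. Origin: centre of the underside, on the worktop. Own +x points from its front (display and key, towards the robot) to its back; turned by up to 0.45 rad. At the back a column with the sample well: x 86 to 132 mm, y -46 to 46 mm, top 126 mm high.
- turret (a joint): Angle of the filter turret, rad, about a vertical axis, counter-clockwise from above positive, endless both ways, not wrapped. The green filter and tab lie at this angle from the photometer's +x axis; at 0 or any multiple of 2 pi green is exactly under the lens barrel. At the start it stands elsewhere. Counter-clockwise from above: green, yellow, red, black, white, blue, 60 degrees apart.
- turret_axis (a point): On the turret's axis (photometer x = 5 mm, y = 0) at the top of its dark disc, 75 mm above the worktop. Disc 120 mm across, six coloured filters, and outside each an upright finger tab: 58 to 74 mm from the axis, 9 mm wide, 15.5 mm tall above the disc, marked in its filter's colour. The gaps between tabs are open from above, except under the arm.
- green_tab (a point): Centre of the green tab's top, 66 mm from the axis, 90.5 mm above the worktop; turns with the turret; the other five stand every 60 degrees. A sprung detent clicks at each 60 degrees: it gives at about 1.5 N on a tab. Let go less than half way, the turret springs back; past half way it snaps on to the next click. It centres itself once the finger is away.
- green_filter (a point): Centre of the green filter's top face, 22 mm across, 42 mm from the turret axis, 75 mm above the worktop; turns with the turret.
- beam (a point): Point under the lens barrel where the green filter's centre must come: fixed to the photometer at x = 47 mm, y = 0, 75 mm above the worktop. The dark barrel (25 mm across, underside 81 mm high) hangs from a white arm, 40 mm wide, underside 98 mm, top 124 mm high, that reaches from the column forward over the turret to photometer x = 15 mm.
- measure_key (a joint): Travel of the white measure key, m: 0 up, grows when pressed straight down, fully down at 0.005. Spring: about 1.2 N at first, 4 N fully down; comes back up by itself.
- measure_key_top (a point): Centre of the top of the measure key: white, round, 24 mm across, on the front deck right of the display (photometer x = -103 mm, y = -55 mm), 82.5 mm above the worktop, standing 5 mm proud of a black collar 40 mm across; moves with the key.
- sample_tube: Yellow-capped sample tube, 18 mm across, 97 mm long, standing loose in the well of the column (photometer x = 109 mm, y = 0), its bottom 81 mm above the worktop, its cap up to 178 mm. Origin: centre of its bottom. Leave it.
- vial_blue: Brown control vial with a blue cap, 22 mm across, 48 mm tall, standing on the worktop beside the photometer. Origin: centre of the underside. Leave it.
- vial_red: Brown control vial with a red cap, 22 mm across, 48 mm tall, standing on the worktop beside the photometer. Origin: centre of the underside. Leave it.
- cup: Specimen cup with a white lid, 62 mm across, 70 mm tall, standing on the worktop beside the photometer. Origin: centre of the underside. Leave it.
Things that resemble listed ones, but are neither listed nor needed, are in the scene too. Leave any blue, red or yellow look-alike of the cup alone.

How it is judged:
On the way, in this order (a step that is already met when the one before it is completed fails the run):
1. the green filter sits in its click under the lens barrel (within 3 mm) and the turret is at rest (horizontal distance between green_filter and beam below 0.003 m and velocity of joint turret between -0.1 and 0.1 rad/s), for 0.3 s.
2. the measure key is pressed down (3.5 mm of its 5 mm) with the green filter in place (value of joint measure_key above 0.0035 m and horizontal distance between green_filter and beam below 0.003 m), for 0.05 s.
At the end, for the whole second after the job is handed in: Green filter within 3 mm of the beam point, turret still; measure key pressed at least 3.5 mm with green in place and up again (under 1 mm); photometer level and within 15 mm of its start, tube down in its well, vials and cup upright within 15 mm of their starts (horizontal distance between green_filter and beam below 0.003 m and velocity of joint turret between -0.05 and 0.05 rad/s and value of joint measure_key below 0.001 m and distance of each of photometer, vial_blue, vial_red, cup from where it was at the start of the episode below 0.015 m and angle between photometer's own z axis and vertical below 0.03 rad and z of sample_tube in the frame of photometer between 0.075 and 0.09 m and angle between each of vial_blue, vial_red, cup's own z axis and vertical below 0.1 rad); the robot touches nothing.
It fails at once if the measure key was pressed without the green filter in the beam (value of joint measure_key above 0.003 m and horizontal distance between green_filter and beam above 0.008 m).
It fails at once if the photometer was shoved more than 15 mm, lifted or tipped (distance of photometer from where it was at the start of the episode above 0.015 m or height (world z) of photometer above 0.006 m or angle between photometer's own z axis and vertical above 0.06 rad).
It fails at once if the turret was pushed with more than 30 N (contact force between the fingers and turret above 30 N).
It fails at once if a vial or the cup was lifted or shifted more than 15 mm, or the sample tube was lifted in its well (distance of any of vial_blue, vial_red, cup from where it was at the start of the episode above 0.015 m or z of sample_tube in the frame of photometer above 0.095 m).
It fails at once if a finger tab was pinched (squeezed on both flanks at once) ((contact force between the fingers and turret_c7 above 3 N and contact force between the fingers and turret_c8 above 3 N) or (contact force between the fingers and turret_c9 above 3 N and contact force between the fingers and turret_c10 above 3 N) or (contact force between the fingers and turret_c11 above 3 N and contact force between the fingers and turret_c12 above 3 N) or (contact force between the fingers and turret_c13 above 3 N and contact force between the fingers and turret_c14 above 3 N) or (contact force between the fingers and turret_c15 above 3 N and contact force between the fingers and turret_c16 above 3 N) or (contact force between the fingers and turret_c17 above 3 N and contact force between the fingers and turret_c18 above 3 N)).
It also fails if it takes over 48 s, if anything falls off the work surface, if the arm or the gripper's body presses on something with over 40 N, if the wrist force passes 120 N, or if a joint passes its speed limit or range.

## Working session

There is one attempt and no reset: what is moved stays moved. The work goes in short steps, Python scripts to look and compute and a tool call to move; the robot and the scene stay as the last step left them, time stands still between calls to the robot, and variables do not carry over. Pictures are saved under pics/ and viewed, at most 10 in all, crops included, and the job is handed in when it is done.

Besides the shell and the picture viewer there is one more tool, called after "Emit:" by a JSON object that holds its "op" and its "data". send_rows: Moves the arm, as the interface text tells. Its arguments: {"type":"object","properties":{"steps":{"type":"array"},"gripper":{"type":"number"}},"required":["steps"]}

```bash
mkdir -p pics
python3 - <<'E'
from bench import *
import cv2,numpy as np
o=get_obs(); print({k:np.round(v,3) for k,v in o.items()})
a=camera("top");b=camera("side")
cv2.imwrite("pics/top.png",a);cv2.imwrite("pics/side.png",b)
for n in("top","side","wrist"):print(n,camera_info(n))
E
```

```text
{'clock': np.float64(0.0), 'joint_pos': array([-1.282,  0.053,  1.402, -0.   ,  1.689, -0.07 ]), 'dq': array([ 0.   ,  0.   , -0.001, -0.   ,  0.   ,  0.001]), 'effort': array([ 1.0000e-03, -3.8167e+01, -3.6018e+01, -0.0000e+00,  6.0000e-03,
       -0.0000e+00]), 'ee_pos': array([ 0.184, -0.491,  0.244]), 'tcp_rot': array([-0.001,  0.984,  0.178, -0.   ]), 'ft_force': array([-0.089, -0.026, -0.509]), 'torque': array([-0.022, -0.013, -0.018]), 'finger_force': np.float64(0.0), 'opening': np.float64(0.085)}
top {'intrinsics': array([[438.68305845,   0.        , 319.6688834 ],
       [  0.        , 438.68305845, 236.98336261],
       [  0.        ,   0.        ,   1.        ]]), 'position': array([ 0.38971101, -0.02190456,  0.91996367]), 'rotation': array([ 0.05074926, -0.69858126,  0.71057426, -0.0670295 ])}
side {'intrinsics': array([[514.20015439,   0.        , 315.46022135],
       [  0.        , 514.20015439, 236.30040091],
       [  0.        ,   0.        ,   1.        ]]), 'position': array([ 0.32456907, -0.83825327,  0.4560533 ]), 'rotation': array([-0.54528462,  0.83010791, -0.09614685,  0.06588866])}
wrist {'intrinsics': array([[405.97350804,   0.        , 314.35084416],
       [  0.        , 405.97350804, 237.8073772 ],
       [  0.        ,   0.        ,   1.        ]]), 'hand_eye': array([[-1.91652897e-04, -9.48646326e-01, -3.16338601e-01,
         8.26089667e-02],
       [ 9.99999922e-01, -2.91009322e-04,  2.66840789e-04,
         5.35718167e-04],
       [-3.45195016e-04, -3.16338526e-01,  9.48646308e-01,
        -1.28368528e-01],
       [ 0.00000000e+00,  0.00000000e+00,  0.00000000e+00,
         1.00000000e+00]])}
```

View pics/top.png

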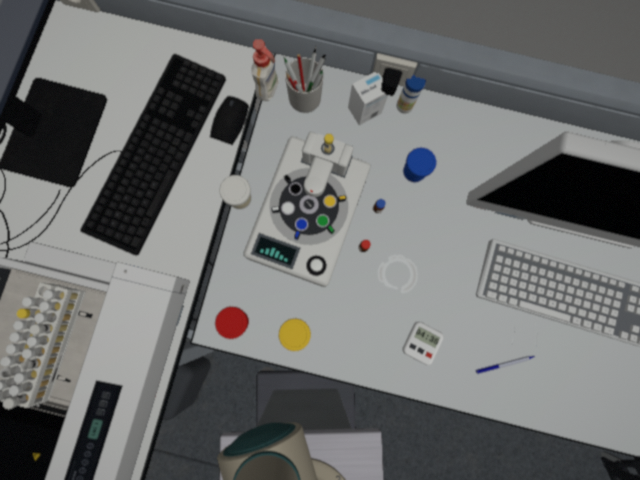

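View pics/side.png

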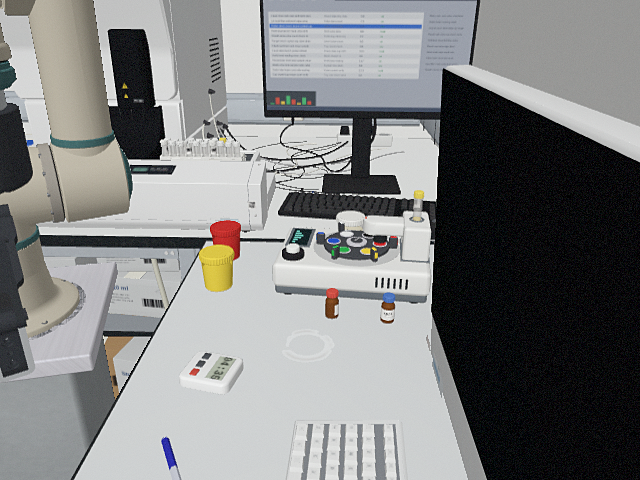

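The top view shows the photometer with its turret centre near (309,205). Green is at (322,221), yellow at (330,201), and red appears to be under the arm near (312,190). The key is near (316,265), the tube cap at (328,140), the vials at (380,205) and (365,245), and the white cup at (235,190). The side view agrees: the vials are on the near (-y) side of the photometer.

```bash
cat > h.py <<'E'
import numpy as np,cv2
from bench import *
from scipy.spatial.transform import Rotation as R
def rot(q): return R.from_quat(np.r_[q[1:],q[0]]).as_matrix()
def cam(n,o=None):
    i=camera_info(n);K=i["intrinsics"]
    if n!="wrist":
        r=np.array(i["rotation"]);return K,(rot(r) if r.size==4 else r),i["position"]
    H=i["hand_eye"];T=rot(o["tcp_rot"]);return K,T@H[:3,:3],o["ee_pos"]+T@H[:3,3]
def cast(c,px,z):
    K,Rm,p=c;d=Rm@np.linalg.solve(K,[px[0],px[1],1]);return p+d*(z-p[2])/d[2]
def proj(c,P):
    K,Rm,p=c;q=K@(Rm.T@(np.asarray(P)-p));return q[:2]/q[2]
def blobs(im,lo,hi,box,mn=8):
    x0,y0,x1,y1=box;m=cv2.inRange(cv2.cvtColor(im,cv2.COLOR_BGR2HSV)[y0:y1,x0:x1],lo,hi)
    n,_,s,ce=cv2.connectedComponentsWithStats(m)
    return [(ce[i]+[x0,y0],s[i,4]) for i in range(1,n) if s[i,4]>=mn]
E
python3 - <<'E'
from h import *
a=cv2.imread("pics/top.png");c=cam("top");box=(225,125,400,290)
for n,lo,hi,z in[("green",(45,80,40),(80,255,255),.075),("yellow",(18,120,80),(33,255,255),.075),("blue",(105,120,60),(130,255,255),.075),("red",(0,140,80),(8,255,255),.048)]:
    for p,s in blobs(a,lo,hi,box,5): print(n,p.round(1),s,cast(c,p,z).round(4))
for n,p,z in[("key",(316,265),.0825),("tube",(328,140),.178),("axis",(309,205),.075),("cup",(235,190),.07)]:print(n,cast(c,p,z).round(4))
cv2.imwrite("pics/topz.png",cv2.resize(a[120:295,220:395],None,fx=3.4,fy=3.4,interpolation=cv2.INTER_CUBIC))
E
```

```text
green [322.2 220.3] 90 [ 0.5651 -0.0483  0.075 ]
green [330.3 228.5] 28 [ 0.5483 -0.064   0.075 ]
yellow [328.4 138.5] 67 [ 0.7345 -0.0644  0.075 ]
yellow [329.4 200.7] 84 [ 0.6045 -0.0635  0.075 ]
yellow [341.7 197.3] 21 [ 0.611  -0.0881  0.075 ]
blue [380.2 203.6] 55 [ 0.5972 -0.1642  0.075 ]
blue [301.3 223.8] 80 [ 0.5586 -0.0073  0.075 ]
blue [296.9 234. ] 24 [0.5385 0.0016 0.075 ]
red [365.  244.6] 62 [ 0.5195 -0.1345  0.048 ]
key [ 0.4762 -0.0345  0.0825]
tube [ 0.6896 -0.0584  0.178 ]
axis [ 0.5962 -0.0229  0.075 ]
cup [0.6301 0.1241 0.07  ]
```

View pics/topz.png

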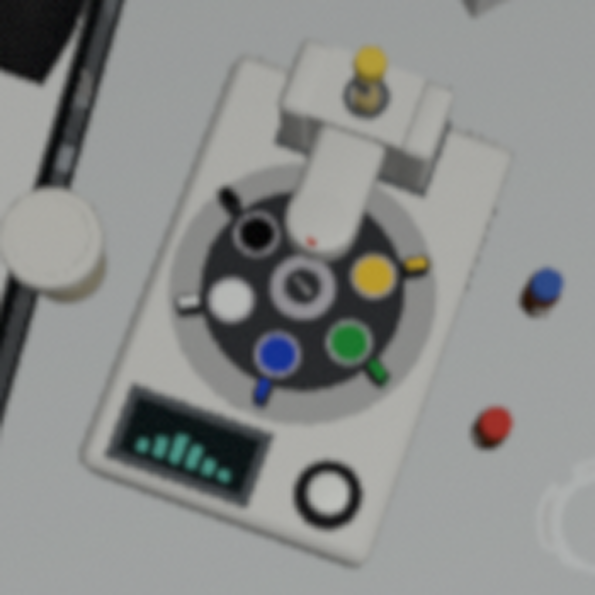

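Run:
```python
from h import *
import bench
print([x for x in dir(bench) if not x.startswith('_')], getattr(bench,"tip_reach",None))
a=cv2.imread("pics/top.png");c=cam("top")
z=lambda u,v:(220+(u+.5)/3.4-.5,120+(v+.5)/3.4-.5)
pts=[("axis",z(302,287),.075,(0,0)),("key",z(327,493),.0825,(-.108,-.055))]
f=lambda d,r:(r*np.cos(np.radians(d)),r*np.sin(np.radians(d)))
pts+=[("g",(322.2,220.3),.075,f(-120,.042)),("y",(329.4,200.7),.075,f(-60,.042)),("b",(301.3,223.8),.075,f(180,.042)),
("gt",(330.3,228.5),.0905,f(-120,.066)),("yt",(341.7,197.3),.0905,f(-60,.066)),("bt",(296.9,234),.0905,f(180,.066)),("tube",(328.4,138.5),.178,(.104,0)),("k",z(257,234),.075,f(60,.042)),("w",z(232,300),.075,f(120,.042))]
W=np.array([cast(c,p,h)[:2] for _,p,h,_ in pts]);L=np.array([p[3] for p in pts])
l=(L-L.mean(0))@[1,1j];w=(W-W.mean(0))@[1,1j];th=np.angle((w*l.conj()).sum())
Q=R.from_euler('z',th).as_matrix()[:2,:2];t=W.mean(0)-Q@L.mean(0)
print("yaw",th,"axis",t);
for p,e in zip(pts,(W-L@Q.T-t)*1000):print(p[0],e.round(1))
print("key",t+Q@[-.108,-.055])
o=get_obs();print(rot(o["tcp_rot"]).round(3))
print({n:cast(c,p,.048).round(3) for n,p in[("vb",(380.2,203.6)),("vr",(365,244.6))]})
```

```text
['MotionError', 'camera', 'camera_info', 'get_obs', 'hand_in', 'tip_reach'] 0.014
yaw -0.3703074434402526 axis [ 0.59731259 -0.02209339]
axis [0.8 0.2]
key [0.2 0.1]
g [0.4 0. ]
y [0.7 0.2]
b [ 0.4 -0.3]
gt [-0.4  0.3]
yt [-0.4  0.5]
bt [-0.1 -0.6]
tube [-1.9  0.6]
k [ 0.3 -0.2]
w [ 0.1 -0.6]
key [ 0.47672864 -0.03427985]
[[ 0.936  0.351 -0.   ]
 [ 0.351 -0.936  0.001]
 [ 0.    -0.001 -1.   ]]
{'vb': array([ 0.604, -0.169,  0.048]), 'vr': array([ 0.519, -0.134,  0.048])}
```

Emit:
{"op": "send_rows", "data": {"steps": [{"tx": 3.7,"ty": -2.5},{"tx": 3.7,"ty": -2.5},{"tx": 3.7,"ty": -2.5},{"tx": 3.7,"ty": -2.5},{"tx": 3.7,"ty": -2.5},{"tx": 3.7,"ty": -2.5},{"tx": 3.7,"ty": -2.5}], "gripper": -1}}

```text
$.steps[0]: bad value
```

Emit:
{"op": "send_rows", "data": {"steps": [{"tx": 3.7,"ty": -2.5},{"tx": 3.7,"ty": -2.5},{"tx": 3.7,"ty": -2.5},{"tx": 3.7,"ty": -2.5},{"tx": 3.7,"ty": -2.5},{"tx": 3.7,"ty": -2.5},{"tx": 3.7,"ty": -2.5}]}}

```text
$.steps[0]: bad value
```

Emit:
{"op": "send_rows", "data": {"steps": [{"az": 0.146},{"az": 0.146},{"az": 0.146},{"az": 0.146},{"az": 0.146},{},{}]}}

```text
$.steps[0]: bad value
```

```bash
cat > g.py <<'E'
from h import *
import sys
th=-.3703;Q=np.array([[np.cos(th),-np.sin(th)],[np.sin(th),np.cos(th)]]);ax=np.array([.5973,-.0221])
def rep(o,goal=None):
    T=rot(o["tcp_rot"]);p=o["ee_pos"]
    print("t",round(float(o["clock"]),2),"rel axis mm",(Q.T@(p[:2]-ax)*1000).round(1),"tip z mm",round((p[2]-.014)*1000,1),"F",np.round(o["ft_force"],2),"open",round(float(o["opening"]),4),"toolx yaw",round(np.arctan2(T[1,0],T[0,0]),3),"tz",T[:,2].round(4))
    if goal is not None: print("tool delta cm",(T.T@(np.r_[ax+Q@np.array(goal[:2])/1000,goal[2]/1000+.014]-p)*100).round(2))
if __name__=="__main__": rep(get_obs(),[float(x) for x in sys.argv[1:]] or None)
E
python3 g.py -60 31 82
```

```text
t 0.1 rel axis mm [-215.2 -586.9] tip z mm 230.6 F [-0.55 -0.77  0.22] open 0.0857 toolx yaw 0.359 tz [-4.0e-04  1.4e-03 -1.0e+00]
tool delta cm [ 52.74 -35.72  14.91]
```

Emit:
{"op": "send_rows", "data": {"steps": [{"tx": 3.7,"ty": -2.5,"tz": 0,"ax": 0,"ay": 0,"az": 0},{"tx": 3.7,"ty": -2.5,"tz": 0,"ax": 0,"ay": 0,"az": 0},{"tx": 3.7,"ty": -2.5,"tz": 0,"ax": 0,"ay": 0,"az": 0},{"tx": 3.7,"ty": -2.5,"tz": 0,"ax": 0,"ay": 0,"az": 0},{"tx": 3.7,"ty": -2.5,"tz": 0,"ax": 0,"ay": 0,"az": 0},{"tx": 3.7,"ty": -2.5,"tz": 0,"ax": 0,"ay": 0,"az": 0},{"tx": 3.7,"ty": -2.5,"tz": 0,"ax": 0,"ay": 0,"az": 0}], "gripper": -1}}

```text
clock: 0.8
ee_pos: [0.366, -0.235, 0.2451]
tcp_rot: [-0.0, 0.984, 0.178, -0.0]
ft_force: [1.0, 0.3, 0.0]
opening: 0.0003
finger_force: 0.0
```

All keys are needed in each row, and the move then went as planned.

Emit:
{"op": "send_rows", "data": {"steps": [{"tx": 3.7,"ty": -2.5,"tz": 0,"ax": 0,"ay": 0,"az": 0},{"tx": 3.7,"ty": -2.5,"tz": 0,"ax": 0,"ay": 0,"az": 0},{"tx": 3.7,"ty": -2.5,"tz": 0,"ax": 0,"ay": 0,"az": 0},{"tx": 3.7,"ty": -2.5,"tz": 0,"ax": 0,"ay": 0,"az": 0},{"tx": 3.7,"ty": -2.5,"tz": 0,"ax": 0,"ay": 0,"az": 0},{"tx": 3.7,"ty": -2.5,"tz": 0,"ax": 0,"ay": 0,"az": 0},{"tx": 3.7,"ty": -2.5,"tz": 0,"ax": 0,"ay": 0,"az": 0}]}}

```text
clock: 1.5
ee_pos: [0.5471, 0.0198, 0.2448]
tcp_rot: [0.0, 0.984, 0.179, -0.0]
ft_force: [0.7, -0.7, 0.0]
opening: -0.0002
finger_force: 0.0
```

Emit:
{"op": "send_rows", "data": {"steps": [{"tx": 0,"ty": 0,"tz": 0,"ax": 0,"ay": 0,"az": 0.146},{"tx": 0,"ty": 0,"tz": 0,"ax": 0,"ay": 0,"az": 0.146},{"tx": 0,"ty": 0,"tz": 0,"ax": 0,"ay": 0,"az": 0.146},{"tx": 0,"ty": 0,"tz": 0,"ax": 0,"ay": 0,"az": 0.146},{"tx": 0,"ty": 0,"tz": 0,"ax": 0,"ay": 0,"az": 0.146},{"tx": 0,"ty": 0,"tz": 0,"ax": 0,"ay": 0,"az": 0},{"tx": 0,"ty": 0,"tz": 0,"ax": 0,"ay": 0,"az": 0}]}}

```text
clock: 2.2
ee_pos: [0.5464, 0.018, 0.2449]
tcp_rot: [0.0, 0.983, -0.183, -0.0]
ft_force: [-0.3, -0.1, 0.7]
opening: 0.0
finger_force: 0.0
```

```bash
python3 g.py -60 31 82
python3 - <<'E'
from h import *
from g import Q,ax
o=get_obs();a=camera("wrist");c=cam("wrist",o)
for n,l,z in[("blue",(-.066,0),.0905),("white",(-.033,.057),.0905),("green",(-.033,-.057),.0905),("key",(-.108,-.055),.0825),("axis",(0,0),.075)]:
    p=tuple(int(v) for v in proj(c,np.r_[ax+Q@l,z]).round()); print(n,p); cv2.circle(a,p,3,(255,0,255),1)
cv2.imwrite("pics/w1.png",a)
E
```

```text
t 2.2 rel axis mm [-62.  19.] tip z mm 230.9 F [-0.32 -0.12  0.69] open 0.0 toolx yaw -0.367 tz [-7.e-04 -1.e-04 -1.e+00]
tool delta cm [ 0.21 -1.21 14.89]
blue (341, 228)
white (261, 183)
green (423, 183)
key (409, 277)
axis (342, 133)
```

View pics/w1.png

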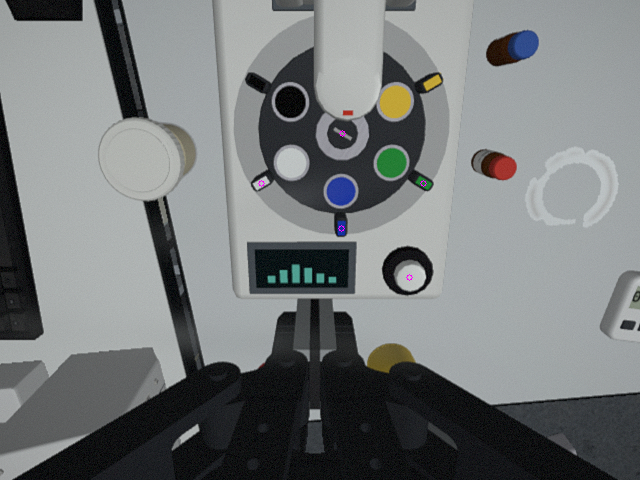

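The wrist view confirms the fit. The projected marks fall on the blue tab (341,228), white tab (261,183), green tab (423,183) and key (409,277). I'll descend into the gap between the white and blue tabs.

Emit:
{"op": "send_rows", "data": {"steps": [{"tx": 0.2,"ty": -1.2,"tz": 3,"ax": 0,"ay": 0,"az": 0},{"tx": 0,"ty": 0,"tz": 4,"ax": 0,"ay": 0,"az": 0},{"tx": 0,"ty": 0,"tz": 4,"ax": 0,"ay": 0,"az": 0},{"tx": 0,"ty": 0,"tz": 1.5,"ax": 0,"ay": 0,"az": 0},{"tx": 0,"ty": 0,"tz": 0.8,"ax": 0,"ay": 0,"az": 0},{"tx": 0,"ty": 0,"tz": 0.8,"ax": 0,"ay": 0,"az": 0},{"tx": 0,"ty": 0,"tz": 0.5,"ax": 0,"ay": 0,"az": 0},{"tx": 0,"ty": 0,"tz": 0,"ax": 0,"ay": 0,"az": 0}]}}

```text
clock: 3.05
ee_pos: [0.5531, 0.0284, 0.0999]
tcp_rot: [-0.0, 0.983, -0.184, 0.001]
ft_force: [1.0, -0.2, 0.8]
opening: -0.0002
finger_force: 0.0
```

```bash
python3 g.py -64 9 83
```

```text
t 3.05 rel axis mm [-59.5  31.1] tip z mm 85.9 F [ 1.01 -0.21  0.76] open -0.0002 toolx yaw -0.371 tz [ 1.1e-03 -1.0e-04 -1.0e+00]
tool delta cm [-0.45  2.21  0.29]
```

Emit:
{"op": "send_rows", "data": {"steps": [{"tx": 0,"ty": 0.3,"tz": 0.35,"ax": 0,"ay": 0,"az": 0},{"tx": 0,"ty": 0.3,"tz": 0,"ax": 0,"ay": 0,"az": 0},{"tx": 0,"ty": 0.3,"tz": 0,"ax": 0,"ay": 0,"az": 0},{"tx": 0,"ty": 0.3,"tz": 0,"ax": 0,"ay": 0,"az": 0},{"tx": 0,"ty": 0.3,"tz": 0,"ax": 0,"ay": 0,"az": 0},{"tx": 0,"ty": 0.3,"tz": 0,"ax": 0,"ay": 0,"az": 0}]}}

```text
clock: 3.65
ee_pos: [0.5462, 0.0117, 0.0959]
tcp_rot: [-0.0, 0.983, -0.185, 0.0]
ft_force: [-0.3, 2.4, 0.2]
opening: 0.0001
finger_force: 0.8
```

```bash
python3 g.py
```

```text
t 3.65 rel axis mm [-59.9  13. ] tip z mm 81.9 F [-0.3   2.41  0.23] open 0.0001 toolx yaw -0.371 tz [ 4.e-04  5.e-04 -1.e+00]
```

Contact at about 2.4 N, no downward load. I'll keep pushing.

Emit:
{"op": "send_rows", "data": {"steps": [{"tx": 0,"ty": 0.3,"tz": 0,"ax": 0,"ay": 0,"az": 0},{"tx": 0,"ty": 0.3,"tz": 0,"ax": 0,"ay": 0,"az": 0},{"tx": 0,"ty": 0.3,"tz": 0,"ax": 0,"ay": 0,"az": 0},{"tx": 0,"ty": 0.3,"tz": 0,"ax": 0,"ay": 0,"az": 0},{"tx": 0,"ty": 0.3,"tz": 0,"ax": 0,"ay": 0,"az": 0},{"tx": 0,"ty": 0.3,"tz": 0,"ax": 0,"ay": 0,"az": 0},{"tx": 0,"ty": 0.3,"tz": 0,"ax": 0,"ay": 0,"az": 0}]}}

```text
clock: 4.35
ee_pos: [0.5385, -0.0082, 0.0958]
tcp_rot: [0.0, 0.983, -0.185, 0.0]
ft_force: [1.6, 1.7, 1.1]
opening: -0.0001
finger_force: 0.6
```

```bash
cat > look.py <<'E'
from g import *
def look(name,save=True):
    o=get_obs();rep(o);a=camera("wrist");c=cam("wrist",o)
    for n,lo,hi in[("green",(45,80,40),(80,255,255)),("yellow",(18,120,80),(33,255,255)),("blue",(105,120,60),(130,255,255))]:
        for p,s in blobs(a,lo,hi,(0,0,640,480),25):
            for k,z,r in(("filter",.075,42),("tab",.0905,66)):
                v=Q.T@(cast(c,p,z)[:2]-ax)*1000;q=np.hypot(*v)
                if abs(q-r)<5:print(n,k,"r",q.round(1),"deg",np.degrees(np.arctan2(v[1],v[0])).round(1))
    cv2.imwrite(f"pics/{name}.png",a)
if __name__=="__main__":look(sys.argv[1])
E
python3 look.py w2
```

```text
t 4.35 rel axis mm [-59.9  -8.3] tip z mm 81.8 F [1.64 1.7  1.07] open -0.0001 toolx yaw -0.371 tz [ 1.e-04 -2.e-04 -1.e+00]
green filter r 42.2 deg -95.7
green tab r 65.8 deg -95.8
yellow tab r 62.0 deg -36.5
yellow filter r 44.8 deg -40.4
blue filter r 42.1 deg -156.0
blue tab r 65.7 deg -155.9
```

Emit:
{"op": "send_rows", "data": {"steps": [{"tx": 0,"ty": 0.25,"tz": 0,"ax": 0,"ay": 0,"az": 0},{"tx": 0,"ty": 0.25,"tz": 0,"ax": 0,"ay": 0,"az": 0},{"tx": 0,"ty": 0.25,"tz": 0,"ax": 0,"ay": 0,"az": 0},{"tx": 0,"ty": 0,"tz": 0,"ax": 0,"ay": 0,"az": 0},{"tx": 0,"ty": 0,"tz": 0,"ax": 0,"ay": 0,"az": 0}]}}

```text
clock: 4.9
ee_pos: [0.5356, -0.015, 0.0956]
tcp_rot: [0.0, 0.983, -0.185, -0.0]
ft_force: [0.7, -0.4, 0.2]
opening: 0.0001
finger_force: 0.0
```

```bash
python3 look.py w3
```

```text
t 4.9 rel axis mm [-60.1 -15.7] tip z mm 81.6 F [ 0.69 -0.37  0.17] open 0.0001 toolx yaw -0.371 tz [-6.e-04 -1.e-04 -1.e+00]
green filter r 42.2 deg -86.9
green tab r 65.9 deg -87.0
yellow filter r 45.2 deg -33.6
blue filter r 42.1 deg -147.2
blue tab r 65.7 deg -147.0
```

Emit:
{"op": "send_rows", "data": {"steps": [{"tx": 0,"ty": 0.15,"tz": 0,"ax": 0,"ay": 0,"az": 0},{"tx": 0,"ty": 0.15,"tz": 0,"ax": 0,"ay": 0,"az": 0},{"tx": 0,"ty": 0,"tz": 0,"ax": 0,"ay": 0,"az": 0},{"tx": 0,"ty": 0,"tz": 0,"ax": 0,"ay": 0,"az": 0}]}}

```text
clock: 5.35
ee_pos: [0.5347, -0.0177, 0.0958]
tcp_rot: [0.0, 0.983, -0.185, 0.0]
ft_force: [-0.2, 0.0, 1.1]
opening: 0.0001
finger_force: 0.0
```

```bash
python3 look.py w4
```

```text
t 5.35 rel axis mm [-59.9 -18.5] tip z mm 81.8 F [-0.21  0.03  1.06] open 0.0001 toolx yaw -0.371 tz [ 0.e+00 -1.e-04 -1.e+00]
green filter r 42.2 deg -75.6
green tab r 66.0 deg -75.8
yellow filter r 45.9 deg -27.4
blue filter r 42.1 deg -135.9
blue tab r 65.7 deg -135.8
```

The turret is creeping on to the click by itself. I'll lift the finger clear and go behind the white tab, which is coming to 180°.

Emit:
{"op": "send_rows", "data": {"steps": [{"tx": 0,"ty": 0,"tz": -1.2,"ax": 0,"ay": 0,"az": 0},{"tx": 0,"ty": 0,"tz": -1.8,"ax": 0,"ay": 0,"az": 0},{"tx": 0,"ty": -1.5,"tz": 0,"ax": 0,"ay": 0,"az": 0},{"tx": 0,"ty": -2,"tz": 0,"ax": 0,"ay": 0,"az": 0},{"tx": 0,"ty": -1.5,"tz": 0,"ax": 0,"ay": 0,"az": 0},{"tx": 0,"ty": 0,"tz": 0,"ax": 0,"ay": 0,"az": 0},{"tx": 0,"ty": 0,"tz": 0,"ax": 0,"ay": 0,"az": 0}]}}

```text
clock: 6.1
ee_pos: [0.5527, 0.0293, 0.1253]
tcp_rot: [0.0, 0.983, -0.184, -0.0]
ft_force: [-0.1, 0.7, 0.3]
opening: 0.0004
finger_force: 0.0
```

```bash
python3 look.py w5
```

```text
t 6.1 rel axis mm [-60.1  31.7] tip z mm 111.3 F [-0.08  0.7   0.27] open 0.0004 toolx yaw -0.37 tz [-8.e-04 -4.e-04 -1.e+00]
green tab r 65.9 deg -59.7
green filter r 44.4 deg -62.8
blue filter r 42.3 deg -119.5
blue tab r 65.7 deg -119.7
```

Green is now at -60°, in its click. I'll repeat with the white tab.

Emit:
{"op": "send_rows", "data": {"steps": [{"tx": 0,"ty": 0,"tz": 1.5,"ax": 0,"ay": 0,"az": 0},{"tx": 0,"ty": 0.2,"tz": 0.8,"ax": 0,"ay": 0,"az": 0},{"tx": 0,"ty": 0.3,"tz": 0.6,"ax": 0,"ay": 0,"az": 0},{"tx": 0,"ty": 0.3,"tz": 0,"ax": 0,"ay": 0,"az": 0},{"tx": 0,"ty": 0.3,"tz": 0,"ax": 0,"ay": 0,"az": 0},{"tx": 0,"ty": 0.3,"tz": 0,"ax": 0,"ay": 0,"az": 0},{"tx": 0,"ty": 0.3,"tz": 0,"ax": 0,"ay": 0,"az": 0}]}}

```text
clock: 6.85
ee_pos: [0.5469, 0.0129, 0.0973]
tcp_rot: [-0.0, 0.983, -0.185, 0.001]
ft_force: [0.8, 1.4, 1.0]
opening: 0.0001
finger_force: 0.8
```

Emit:
{"op": "send_rows", "data": {"steps": [{"tx": 0,"ty": 0.3,"tz": 0,"ax": 0,"ay": 0,"az": 0},{"tx": 0,"ty": 0.3,"tz": 0,"ax": 0,"ay": 0,"az": 0},{"tx": 0,"ty": 0.3,"tz": 0,"ax": 0,"ay": 0,"az": 0},{"tx": 0,"ty": 0.3,"tz": 0,"ax": 0,"ay": 0,"az": 0},{"tx": 0,"ty": 0.3,"tz": 0,"ax": 0,"ay": 0,"az": 0},{"tx": 0,"ty": 0.3,"tz": 0,"ax": 0,"ay": 0,"az": 0},{"tx": 0,"ty": 0.3,"tz": 0,"ax": 0,"ay": 0,"az": 0}]}}

```text
clock: 7.55
ee_pos: [0.539, -0.0068, 0.0968]
tcp_rot: [0.0, 0.983, -0.185, 0.0]
ft_force: [1.4, 0.7, 1.1]
opening: -0.0002
finger_force: 0.7
```

```bash
python3 look.py w6
```

```text
t 7.55 rel axis mm [-59.9  -6.8] tip z mm 82.8 F [1.37 0.68 1.08] open -0.0002 toolx yaw -0.371 tz [ 0.e+00 -2.e-04 -1.e+00]
green tab r 62.9 deg -38.3
green filter r 44.7 deg -41.9
blue filter r 42.2 deg -97.8
blue tab r 65.9 deg -97.8
```

Emit:
{"op": "send_rows", "data": {"steps": [{"tx": 0,"ty": 0.25,"tz": 0,"ax": 0,"ay": 0,"az": 0},{"tx": 0,"ty": 0.25,"tz": 0,"ax": 0,"ay": 0,"az": 0},{"tx": 0,"ty": 0.25,"tz": 0,"ax": 0,"ay": 0,"az": 0},{"tx": 0,"ty": 0.25,"tz": 0,"ax": 0,"ay": 0,"az": 0},{"tx": 0,"ty": 0.15,"tz": 0,"ax": 0,"ay": 0,"az": 0},{"tx": 0,"ty": 0,"tz": 0,"ax": 0,"ay": 0,"az": 0},{"tx": 0,"ty": 0,"tz": 0,"ax": 0,"ay": 0,"az": 0}]}}

```text
clock: 8.3
ee_pos: [0.5348, -0.0172, 0.0967]
tcp_rot: [0.0, 0.983, -0.185, -0.0]
ft_force: [0.5, 0.1, -0.4]
opening: -0.0003
finger_force: 0.0
```

```bash
python3 look.py w7
```

```text
t 8.3 rel axis mm [-60.  -18.1] tip z mm 82.7 F [ 0.54  0.15 -0.35] open -0.0003 toolx yaw -0.371 tz [-3.e-04 -1.e-04 -1.e+00]
green filter r 45.7 deg -29.5
yellow tab r 63.7 deg 40.0
blue filter r 42.1 deg -80.1
blue tab r 65.9 deg -80.2
```

Past half way and snapping on. I'll lift, move over the key and check.

Emit:
{"op": "send_rows", "data": {"steps": [{"tx": 0,"ty": 0,"tz": -1.2,"ax": 0,"ay": 0,"az": 0},{"tx": 0,"ty": 0,"tz": -1.8,"ax": 0,"ay": 0,"az": 0},{"tx": -1.6,"ty": 1.2,"tz": 0,"ax": 0,"ay": 0,"az": 0},{"tx": -1.6,"ty": 1.2,"tz": 0,"ax": 0,"ay": 0,"az": 0},{"tx": -1.6,"ty": 1.3,"tz": 0,"ax": 0,"ay": 0,"az": 0},{"tx": 0,"ty": 0,"tz": 0,"ax": 0,"ay": 0,"az": 0},{"tx": 0,"ty": 0,"tz": 0,"ax": 0,"ay": 0,"az": 0},{"tx": 0,"ty": 0,"tz": 0,"ax": 0,"ay": 0,"az": 0}]}}

```text
clock: 9.15
ee_pos: [0.4775, -0.0341, 0.1274]
tcp_rot: [-0.0, 0.983, -0.184, 0.001]
ft_force: [0.5, 0.9, -0.2]
opening: -0.0002
finger_force: 0.0
```

```bash
python3 look.py w8; python3 g.py -108 -55 85
```

```text
t 9.15 rel axis mm [-107.3  -54.5] tip z mm 113.4 F [ 0.46  0.88 -0.18] open -0.0002 toolx yaw -0.371 tz [ 1.1e-03 -1.0e-04 -1.0e+00]
yellow filter r 39.1 deg 71.4
blue filter r 38.2 deg -70.8
t 9.2 rel axis mm [-107.4  -54.5] tip z mm 113.2 F [1.01 0.29 0.93] open 0.0002 toolx yaw -0.371 tz [ 7.e-04 -1.e-04 -1.e+00]
tool delta cm [-0.06  0.05  2.82]
```

View pics/w8.png

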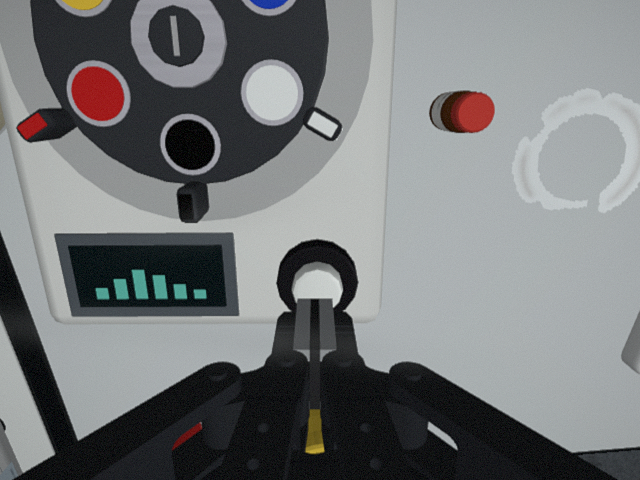

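The picture shows black at 180° (filter (190,145)), white at (272,92) and red at (98,93), so green should be under the barrel. The finger is over the key (318,285). I'll check the angles numerically before pressing.

Run:
```python
from g import *
o=get_obs();c=cam("wrist",o)
for n,p,e in[("black",(190,145),180),("white",(272,92),-120),("red",(98,93),120)]:
    v=Q.T@(cast(c,p,.075)[:2]-ax)*1000;print(n,np.hypot(*v).round(1),np.degrees(np.arctan2(v[1],v[0])).round(1),"expect",e)
```

```text
black 42.2 -180.0 expect 180
white 41.8 -119.3 expect -120
red 42.0 119.7 expect 120
```

Emit:
{"op": "send_rows", "data": {"steps": [{"tx": 0,"ty": 0,"tz": 1.2,"ax": 0,"ay": 0,"az": 0},{"tx": 0,"ty": 0,"tz": 0.8,"ax": 0,"ay": 0,"az": 0},{"tx": 0,"ty": 0,"tz": 0.6,"ax": 0,"ay": 0,"az": 0},{"tx": 0,"ty": 0,"tz": 0,"ax": 0,"ay": 0,"az": 0}]}}

```text
clock: 9.6
ee_pos: [0.4762, -0.0341, 0.0995]
tcp_rot: [0.0, 0.983, -0.185, -0.001]
ft_force: [-1.2, -0.2, 1.2]
opening: -0.0004
finger_force: 0.8
```

```bash
python3 g.py -108 -55 78.5
```

```text
t 9.6 rel axis mm [-108.5  -55. ] tip z mm 85.5 F [-1.24 -0.2   1.24] open -0.0004 toolx yaw -0.371 tz [-2.2e-03  4.0e-04 -1.0e+00]
tool delta cm [0.05 0.   0.7 ]
```

Emit:
{"op": "send_rows", "data": {"steps": [{"tx": 0,"ty": 0,"tz": 0.15,"ax": 0,"ay": 0,"az": 0},{"tx": 0,"ty": 0,"tz": 0.15,"ax": 0,"ay": 0,"az": 0},{"tx": 0,"ty": 0,"tz": 0.15,"ax": 0,"ay": 0,"az": 0},{"tx": 0,"ty": 0,"tz": 0,"ax": 0,"ay": 0,"az": 0}]}}

```text
clock: 10.0
ee_pos: [0.4769, -0.0343, 0.0965]
tcp_rot: [0.0, 0.983, -0.185, 0.0]
ft_force: [-1.6, 0.7, 4.5]
opening: -0.0002
finger_force: 1.6
```

```bash
python3 g.py
```

```text
t 10.0 rel axis mm [-107.8  -54.9] tip z mm 82.5 F [-1.57  0.75  4.51] open -0.0002 toolx yaw -0.371 tz [ 4.e-04 -1.e-04 -1.e+00]
```

Emit:
{"op": "send_rows", "data": {"steps": [{"tx": 0,"ty": 0,"tz": 0.1,"ax": 0,"ay": 0,"az": 0},{"tx": 0,"ty": 0,"tz": 0.1,"ax": 0,"ay": 0,"az": 0},{"tx": 0,"ty": 0,"tz": 0,"ax": 0,"ay": 0,"az": 0}]}}

```text
clock: 10.3
ee_pos: [0.477, -0.0343, 0.0954]
tcp_rot: [0.0, 0.983, -0.185, 0.0]
ft_force: [-5.3, 0.6, 11.1]
opening: -0.0
finger_force: 5.0
```

```bash
python3 g.py
```

```text
t 10.3 rel axis mm [-107.8  -54.9] tip z mm 81.4 F [-5.34  0.63 11.1 ] open -0.0 toolx yaw -0.371 tz [ 6.e-04 -2.e-04 -1.e+00]
```

Force is 11 N, above the spring's 4 N, and stiffness has risen sharply, so the key is bottomed. I'll release it, and take a side picture before and after.

```bash
python3 -c "
from h import *
cv2.imwrite('pics/s1.png',camera('side'))"
```

Emit:
{"op": "send_rows", "data": {"steps": [{"tx": 0,"ty": 0,"tz": -0.5,"ax": 0,"ay": 0,"az": 0},{"tx": 0,"ty": 0,"tz": -1,"ax": 0,"ay": 0,"az": 0},{"tx": 0,"ty": 0,"tz": -4,"ax": 0,"ay": 0,"az": 0},{"tx": -2,"ty": 0,"tz": -4,"ax": 0,"ay": 0,"az": 0},{"tx": -4,"ty": 0,"tz": -2,"ax": 0,"ay": 0,"az": 0},{"tx": 0,"ty": 0,"tz": 0,"ax": 0,"ay": 0,"az": 0},{"tx": 0,"ty": 0,"tz": 0,"ax": 0,"ay": 0,"az": 0},{"tx": 0,"ty": 0,"tz": 0,"ax": 0,"ay": 0,"az": 0}]}}

```text
clock: 11.15
ee_pos: [0.4209, -0.0127, 0.2083]
tcp_rot: [0.0, 0.983, -0.185, -0.001]
ft_force: [-0.7, -0.2, -0.2]
opening: 0.0
finger_force: 0.0
```

```bash
python3 look.py w9; python3 -c "
from h import *
a=cv2.imread('pics/s1.png');b=camera('side');w=cv2.imread('pics/w9.png')
f=lambda i:cv2.resize(i[190:310,260:440],(400,267))
cv2.imwrite('pics/cmp.png',np.vstack([np.hstack([f(a),f(b)]),cv2.resize(w[:,:],(800,333))]))"
```

```text
t 11.15 rel axis mm [-167.8  -55. ] tip z mm 194.3 F [-0.71 -0.2  -0.19] open 0.0 toolx yaw -0.371 tz [-1.5e-03 -1.0e-04 -1.0e+00]
```

View pics/cmp.png

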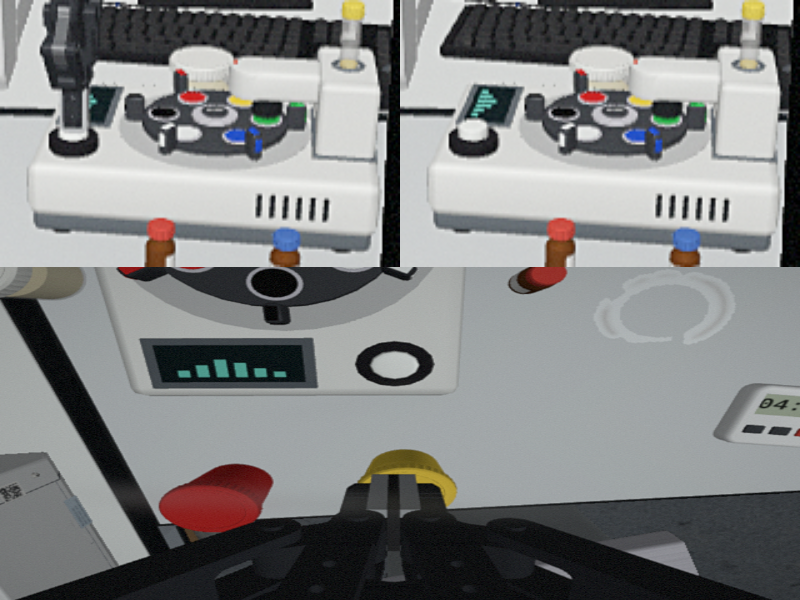

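The left side crop shows the key pressed flush into its collar (73,140). The right one shows it back up (473,130), with green under the barrel and the vials, cup and tube in place. Handing in.

```bash
python3 -c "
from bench import *
print(hand_in())"
```

```text
the job is handed in; nothing more can be done
None
```

The green filter is clicked in under the lens barrel, and the measure key was then pressed fully down and came back up. The photometer, tube, vials and cup look undisturbed in the last pictures. I handed the job in at about 11 s, but no verdict was returned.

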